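# Load the glass cell into the photometer

### The job

Pick the long rectangular glass cell out of the grey tray and stand it upright in the rectangular sample well of the photometer, its long faces parallel to the well's long sides, and let go. The glass is thin: squeeze it lightly, with no more than about 40 N of grip, set it down softly without dropping or tipping it, and leave the other two glass vessels standing in the tray as they are.

Things in the scene. Friction and masses are not known exactly. Their poses are not given: they have to be found in the camera images.
- long_cell_mid (a point): Centre (half-way up) of the long glass cell: clear, white stopper, 44 (x) by 24 (y) by 96 mm tall (z up), 0.12 kg, loose, in one of three places 95 mm apart along the grey tray (320 x 110 mm, rim 12 mm high, floor 5 mm above the table). Straight sides to 84 mm above its foot. A half turn looks the same. Take it across its 24 mm (along y); 20 N of grip is ample, well over 40 N cracks it.
- well (a point): Centre of the floor of the rectangular well in the flat top of the low white photometer (fixed, 260 x 340 mm, 75 mm tall). The open well is 70 mm along its x, 50 mm along its y, 18 mm deep; z up. The seated cell's centre is 48 mm above this point. A round recess, 46 mm wide (not to be used), lies 95 mm off along +y; a flat black cover, 8 mm high, begins 80 mm off along +x.
- square_cell_mid (a point): Centre (half-way up) of the square glass cell: 26 by 26 by 96 mm tall, clear with white stopper, loose, standing in the tray. Not to be disturbed.
- round_tube_mid (a point): Centre (half-way up) of the round glass tube: 28 mm diameter, 96 mm tall, clear with white stopper, loose, standing in the tray. Not to be disturbed.
There are look-alikes about, which are no part of the job. Leave any red look-alike of the part that bears round_tube_mid alone.

How it is judged:
By the outcome, as a careful person would: the job done as asked, in the order asked, and still so for the second after the job is handed in, with the robot touching nothing.
It also fails if it takes over 34 s, if anything falls off the work surface, if the arm or the gripper's body presses on something with over 40 N, if the wrist force passes 120 N, or if a joint passes its speed limit or range.

### The arm

A 6-joint arm with a two-finger parallel gripper is mounted at the origin on the work surface. World frame = base frame: x ahead of the robot, y to its left, z up, the work surface at z = 0. Lengths are in m, angles in rad, forces in N, time in s.
With the tool pointing down it reaches from about 0.425 to 0.95 m from the base axis. Payload 14.7 kg.
Tool frame: the origin (TCP) lies at the very end of the fingers, on their centre line; the grasp point (between the pads) lies 19 mm behind it; z points along the fingers, y is the direction in which the jaws open and shut (so a half turn about z gives the same grasp; the last joint's range is limited). The gripper opens to 85 mm and grips with 20 to 120 N. Pads are 22 mm wide; open, the fingers measure 114 mm over their backs; the gripper's body (76 mm by 85 mm) begins 54 mm behind the grasp point. The pads swing forward as they close: fully open they stand 13 mm farther back than shut.
Start: joints at [1.07, 0.48, 1.596, -0, 1.065, -0.047], TCP at [0.285, 0.584, 0.231] pointing down, gripper open.
Joint ranges: [-2.75, 2.75], [-0.82, 2.05], [0.23, 2.67], [-1.56, 4.7], [0.09, 2.69], [-2.92, 2.92]. Speed limits (rad/s): [1.89, 1.89, 2.39, 3.01, 3.01, 3.01].

### API

Orientations are given as [roll, pitch, yaw] about the fixed x, y, z axes, in that order (R = Rz(yaw) Ry(pitch) Rx(roll)).
In Python, from rig import arm gives the robot as it stands. The module is installed in compiled form; this text tells all that it offers.
- The arm moves only by the tool send_rows, never from a script. Its argument "targets" is a list of rows, each a list of 3 entries, a list of its own where there are three numbers: the shift along the world's x, y, z in cm, then the turn, a rotation vector about the world's x, y, z in rad, then the finger opening in cm, from 0 to 8.54. A call has 1 to 10 rows; each row shifts and turns the commanded pose from where the row before left it; what a row does not reach is not made up. A row lasts 1/10 s, in which the tool goes at most 50 mm and 8.59 degrees, less where a joint would pass 70% of its speed; a pose out of reach is approached as far as the arm can. A call is refused whole if a number of a shift passes 5 or a number of a turn 0.15, either way. A call with a gripper value outside its range is refused whole. The fingers move at their own pace and stop on an object; "force" is the grip in N (left out, the last holds). Time passes only in rows, so rows that do not move let the fingers close. It gives the time, the measured TCP pose, the force and the opening at its end, in the units of the state.
- arm.read_state(): the state, without advancing time (a new reading comes with each control period).
- arm.get_image(name): name is "side" or "top" or "wrist"; returns a dict with "frame" (420x560x3 uint8, red, green, blue), "K" (3x3 intrinsics, pixels), "view" (4x4, takes a point from world to camera coordinates). Camera axes: x right, y down, z forward; pixel columns grow to the right and rows downward; lengths in m; the calibration is good to about 2 mm. A picture is of the moment at which its call begins. There is no depth.
- arm.close_job(): hands the job in, once; it reports no verdict.
Trained networks look in the newest picture that a camera, given by its name, has taken for a name from the list of things; names that differ only in an ending like _2 or _b are one class to them, and where a whole thing is asked for, a point or a joint stands for the part that bears it (a point fixed in the world has none). Each returns a list of dicts, best first, with "p" (0 to 1); they miss things now and then, are a little off and sometimes report something else, mostly with a low value. They report only what shows in the picture. A call takes as long as a camera call. They do not tell look-alikes from the thing itself.
- arm.recognise(camera, label): "box" ([left, top, right, bottom] in pixels, round what is visible of it).
The state is a dict: "time_s": time; "joint_positions": joint angles; "joint_velocities": joint speeds; "joint_efforts": joint torques, N m; "ee_pos": TCP position; "orientation": TCP orientation; "ft_force": force on the tool from outside, world axes, zero at the start; "torque": the same for the moment, N m; "width": finger opening in m.
Only numpy, scipy, OpenCV 4.12 (cv2) and the standard library are available. Lean on these libraries where they do the work, as an engineer would, in place of code of your own. Each camera call takes 0.05 s, during which the arm holds its last target. There are 200 camera calls.

## Working session

There is one attempt and no reset: what is moved stays moved. The work goes in short steps, Python scripts to look and compute and a tool call to move; the robot and the scene stay as the last step left them, time stands still between calls to the robot, and variables do not carry over. Pictures are saved under pics/ and viewed, about 8 in all and at most 12, crops included, and the job is handed in when it is done.

Besides the shell and the picture viewer there is one more tool, called after "Emit:" as name(argument=value, ...) on one line, values as JSON. send_rows: Moves the arm, as the interface text tells. Its arguments: {"type":"object","properties":{"targets":{"type":"array","items":{"type":"array"}},"force":{"type":"number"}},"required":["targets"]}

```bash
mkdir -p pics; cat > h.py <<'E'
from rig import arm
import numpy as np, cv2
def ray(im,u,v):
    K,V=np.array(im["K"]),np.array(im["view"]); R,t=V[:3,:3],V[:3,3]
    return -R.T@t, R.T@np.linalg.inv(K)@np.array([u,v,1.])
def atz(im,u,v,z):
    c,d=ray(im,u,v); return c+d*(z-c[2])/d[2]
def proj(im,p):
    V=np.array(im["view"]); q=np.array(im["K"])@(V[:3,:3]@np.array(p)+V[:3,3]); return q[:2]/q[2]
def tri(rs):
    A=np.zeros((3,3));b=np.zeros(3);Ps=[]
    for c,d in rs:
        d=d/np.linalg.norm(d);P=np.eye(3)-np.outer(d,d);A+=P;b+=P@c
    p=np.linalg.solve(A,b); return p,[np.linalg.norm((np.eye(3)-np.outer(d,d)/(d@d))@(p-c)) for c,d in rs]
E
python3 - <<'E'
from h import *
s=arm.read_state();print(s["time_s"],s["ee_pos"],s["orientation"])
for n in("side","top"):
    im=arm.get_image(n);cv2.imwrite(f"pics/{n}0.png",im["frame"][:,:,::-1]);np.save(f"{n}0.npy",im,allow_pickle=True)
    print(n,"cam",ray(im,0,0)[0].round(3))
    for l in("long_cell_mid","square_cell_mid","round_tube_mid","well"):
        print(l,[(np.round(r["box"]).tolist(),round(r["p"],2)) for r in arm.recognise(n,l)])
im=arm.get_image("wrist");cv2.imwrite("pics/wrist0.png",im["frame"][:,:,::-1])
E
```

```text
0.0 [0.28475469 0.58385453 0.23068016] [-3.14041259e+00 -6.38611034e-05  2.68776725e+00]
side cam [ 0.314 -0.405  0.585]
long_cell_mid [([302.0, 333.0, 345.0, 385.0], 0.92)]
square_cell_mid [([386.0, 250.0, 423.0, 295.0], 0.65)]
round_tube_mid [([341.0, 282.0, 370.0, 330.0], 0.97), ([301.0, 213.0, 321.0, 258.0], 0.9)]
well [([129.0, 45.0, 314.0, 193.0], 0.74), ([342.0, 282.0, 371.0, 326.0], 0.33)]
top cam [ 0.427 -0.043  0.854]
long_cell_mid []
square_cell_mid [([369.0, 162.0, 398.0, 188.0], 0.7)]
round_tube_mid [([372.0, 208.0, 400.0, 233.0], 0.61), ([309.0, 202.0, 325.0, 222.0], 0.58)]
well [([22.0, 122.0, 210.0, 267.0], 0.67)]
```

View pics/top0.png

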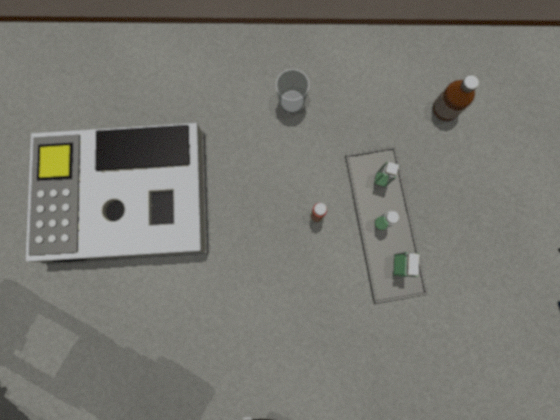

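View pics/side0.png

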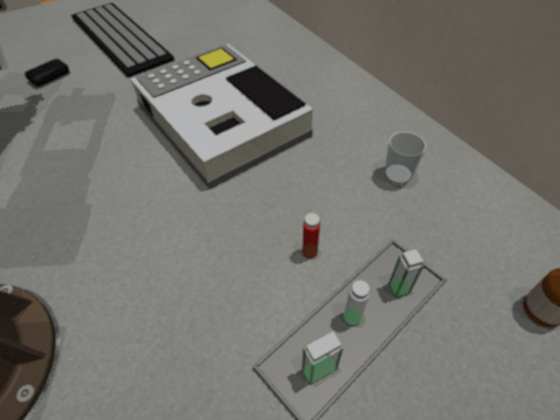

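Top view: photometer on the left, with the well at about (162,207), the round recess at (114,210) and the cover at (143,148). In the tray, a square-ish cell is at (386,175), a round tube at (388,220) and a wider cell at (406,264). The red look-alike tube is at (319,212).
Candidates for the long cell: top (406,264) / side (323,358) is the wide one, and top (386,175) / side (405,273) is the narrow, square one. I'd pick the wide one and check it in a crop.

```bash
python3 - <<'E'
from h import *
T=np.load("top0.npy",allow_pickle=True).item();S=np.load("side0.npy",allow_pickle=True).item()
a=T["frame"][140:310,335:435];b=S["frame"][240:400,280:430];c=T["frame"][180:235,90:185]; d=S["frame"][85:145,180:255]
f=lambda x,w,h:cv2.resize(x,(w,h),interpolation=cv2.INTER_CUBIC)
L=f(a,353,600);R=np.vstack([f(b,440,469)[:330],np.hstack([f(c,220,127),f(d,220,127)])]);R=np.vstack([R,np.zeros((143,440,3),np.uint8)])
cv2.imwrite("pics/crop1.png",np.hstack([L,R])[:,:,::-1])
for n,u,v,z in[("tray TL",347,156,.012),("TR",393,150,.012),("BR",424,292,.012),("BL",376,301,.012),("ph1",30,133,.075),("ph2",199,124,.075),("ph3",201,251,.075),("ph4",28,260,.075),("well",162,207,.075),("recess",114,210,.075),("long top",413,264,.101)]:
    print(n,atz(T,u,v,z).round(4))
E
```

```text
tray TL [ 0.6781 -0.1686  0.012 ]
TR [ 0.6929 -0.2682  0.012 ]
BR [ 0.3924 -0.3231  0.012 ]
BL [ 0.3725 -0.225   0.012 ]
ph1 [0.6993 0.4889 0.075 ]
ph2 [0.7229 0.1421 0.075 ]
ph3 [0.4647 0.1248 0.075 ]
ph4 [0.4415 0.4615 0.075 ]
well [0.5499 0.2066 0.075 ]
recess [0.5424 0.3016 0.075 ]
long top [ 0.4463 -0.2753  0.101 ]
```

View pics/crop1.png

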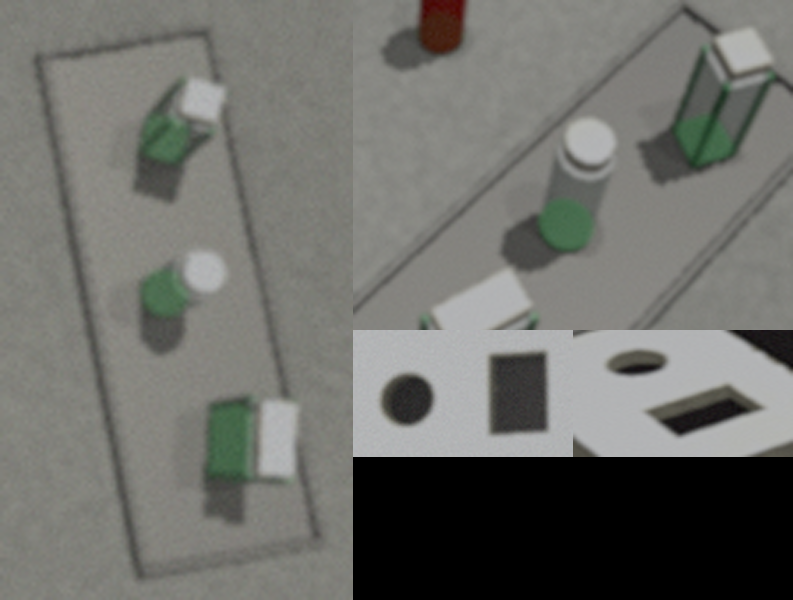

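The crop confirms it: the wide stopper at top (413,264) is the long cell, the square one is at the far end of the tray and the round one is in the middle. I'm moving over to it.

Emit:
send_rows(targets=[[[3.5,-4,0],[0,0,0.09],8.5],[[3.5,-4,0],[0,0,0.09],8.5],[[3.5,-4,0],[0,0,0.09],8.5],[[3.5,-4,0],[0,0,0.09],8.5],[[3.5,-4,0],[0,0,0.09],8.5],[[0,-4.5,0],[0,0,0],8.5],[[0,-4.5,0],[0,0,0],8.5],[[0,-4.5,0],[0,0,0],8.5],[[0,-4.5,0],[0,0,0],8.5],[[0,-4.5,0],[0,0,0],8.5]], force=20)

```text
time_s: 1.55
ee_pos: [0.4493, 0.1694, 0.2315]
orientation: [3.141, 0.001, 3.138]
ft_force: [1.3, -0.5, 0.1]
width: 0.0848
```

Emit:
send_rows(targets=[[[0,-4.5,0],[0,0,0],8.5],[[0,-4.5,0],[0,0,0],8.5],[[0,-4.5,0],[0,0,0],8.5],[[0,-4.5,0],[0,0,0],8.5],[[0,-4.5,0],[0,0,0],8.5],[[0,-4.5,0],[0,0,0],8.5],[[0,-4.5,0],[0,0,0],8.5],[[0,-4,0],[0,0,0],8.5],[[0,0,0],[0,0,0],8.5],[[0,0,0],[0,0,0],8.5]])

```text
time_s: 2.55
ee_pos: [0.4493, -0.1846, 0.2312]
orientation: [3.141, -0.0, 3.136]
ft_force: [-0.8, -0.1, -0.1]
width: 0.0852
```

```bash
python3 - <<'E'
from h import *
s=arm.read_state();print(s["time_s"],s["ee_pos"],s["orientation"],s["joint_positions"])
im=arm.get_image("wrist");np.save("w1.npy",im,allow_pickle=True);cv2.imwrite("pics/w1.png",im["frame"][:,:,::-1])
print(ray(im,280,210))
for l in("long_cell_mid","square_cell_mid","round_tube_mid"):
    print(l,[(np.round(r["box"]).tolist(),round(r["p"],2)) for r in arm.recognise("wrist",l)])
E
```

```text
2.55 [ 0.44928738 -0.18459539  0.23122558] [ 3.14134972e+00 -1.41800898e-04  3.13552733e+00] [-4.52377319e-01  2.51283271e-01  1.96270408e+00  1.97328582e-04
  9.27838085e-01 -2.01722664e+00]
(array([ 0.36533765, -0.18519337,  0.37366505]), array([ 0.33856907,  0.01023104, -0.94112242]))
long_cell_mid [([151.0, 143.0, 203.0, 211.0], 0.6)]
square_cell_mid [([205.0, 295.0, 246.0, 377.0], 0.89)]
round_tube_mid [([200.0, 228.0, 239.0, 293.0], 0.92), ([333.0, 242.0, 378.0, 304.0], 0.72)]
```

View pics/w1.png

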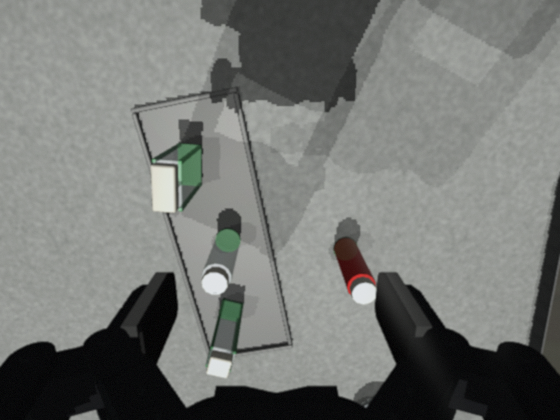

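The wrist view shows the long cell at (165,190), the round tube at (215,280), the square cell at (220,365) and the red one at (363,290).

```bash
cat >> h.py <<'E'
def white(im,box,thr):
    l,t,r,b=box; g=im["frame"].min(2)[t:b,l:r]
    n,lab,st,ce=cv2.connectedComponentsWithStats((g>thr).astype(np.uint8))
    k=1+np.argmax(st[1:,4]); c=cv2.findContours((lab==k).astype(np.uint8),cv2.RETR_EXTERNAL,cv2.CHAIN_APPROX_NONE)[0][0]
    q=cv2.boxPoints(cv2.minAreaRect(c))+[l,t]; return ce[k]+[l,t],q
E
python3 - <<'E'
from h import *
T=np.load("top0.npy",allow_pickle=True).item();S=np.load("side0.npy",allow_pickle=True).item();W=np.load("w1.npy",allow_pickle=True).item()
rs=[]
for n,im,box in(("top",T,(400,245,430,285)),("side",S,(295,325,350,390)),("wrist",W,(140,150,182,220))):
    g=im["frame"].min(2)[box[1]:box[3],box[0]:box[2]]
    th=int(g.max())-35; c,q=white(im,box,th);print(n,g.max(),c.round(1),q.round(1).tolist());rs.append(ray(im,*c))
    Q=[atz(im,*p,.101)[:2] for p in q]; e=[Q[1]-Q[0],Q[2]-Q[1]]
    print("  ",[(round(np.linalg.norm(x)*1e3,1),round(np.degrees(np.arctan2(x[1],x[0])),1)) for x in e],atz(im,*c,.101).round(4))
print(tri(rs)); print(tri([rs[0],rs[2]]),tri(rs[:2]))
E
```

```text
top 182 [413.3 263.4] [[409.0, 253.0], [418.0, 253.0], [418.0, 274.0], [409.0, 274.0]]
   [(np.float64(16.6), np.float64(-89.0)), (np.float64(38.5), np.float64(177.9))] [ 0.4475 -0.2759  0.101 ]
side 179 [323.4 344.4] [[306.1, 344.7], [333.6, 330.0], [341.1, 344.0], [313.6, 358.6]]
   [(np.float64(39.7), np.float64(-4.7)), (np.float64(19.4), np.float64(-98.6))] [ 0.4446 -0.2771  0.101 ]
wrist 221 [162.7 188.8] [[151.0, 167.0], [172.9, 166.5], [174.0, 211.0], [152.1, 211.5]]
   [(np.float64(17.5), np.float64(91.1)), (np.float64(37.6), np.float64(-4.3))] [ 0.4446 -0.2772  0.101 ]
(array([ 0.44605788, -0.27704787,  0.09851986]), [np.float64(0.0015200308855230578), np.float64(0.0009557611139035607), np.float64(0.0012108645805533945)])
(array([ 0.44768154, -0.27992442,  0.09056553]), [np.float64(0.0007626757529290819), np.float64(0.0007626757529290487)]) (array([ 0.44659358, -0.27654419,  0.09746927]), [np.float64(0.001056963753227535), np.float64(0.0010569637532276202)])
```

Emit:
send_rows(targets=[[[0,-4.6,0],[0,0,-0.05],8.5],[[-0.4,-4.6,0],[0,0,0],8.5],[[0,0,-3],[0,0,0],8.5],[[0,0,-3],[0,0,0],8.5],[[0,0,-2],[0,0,0],8.5],[[0,0,0],[0,0,0],8.5]])

```text
time_s: 3.35
ee_pos: [0.4444, -0.2741, 0.1491]
orientation: [3.139, -0.004, 3.089]
ft_force: [-0.2, 0.0, 0.9]
width: 0.0847
```

```bash
python3 - <<'E'
from h import *
s=arm.read_state();print(s["time_s"],s["ee_pos"],s["orientation"])
im=arm.get_image("wrist");np.save("w2.npy",im,allow_pickle=True);f=im["frame"].copy()
print(proj(im,(.4455,-.277,.101)))
for d in((22,12),(22,-12),(-22,-12),(-22,12)):
    a=np.radians(-3);x=.4455+(np.cos(a)*d[0]-np.sin(a)*d[1])/1e3;y=-.277+(np.sin(a)*d[0]+np.cos(a)*d[1])/1e3
    cv2.circle(f,tuple(int(v) for v in proj(im,(x,y,.089))),2,(255,0,0),-1)
cv2.imwrite("pics/w2.png",f[:,:,::-1])
E
```

```text
3.35 [ 0.44440848 -0.27411481  0.14913467] [ 3.13924737 -0.00371024  3.08908396]
[272.68597165 236.53452859]
```

View pics/w2.png

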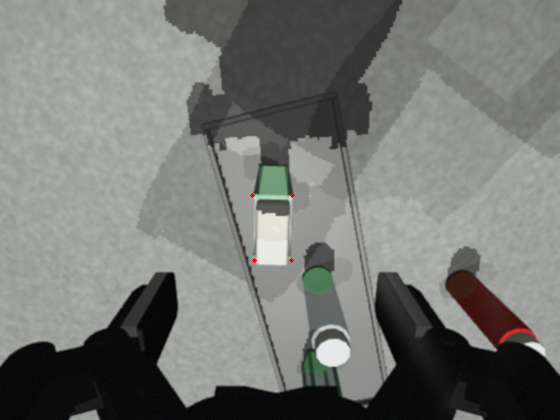

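The dots for the predicted cell corners (253..292, 195..261) sit on the stopper and cell edges, and nothing stands in the fingers' path. Descending and gripping at 20 N.

Emit:
send_rows(targets=[[[0.1,-0.3,-3],[0,0,0],8.5],[[0,0,-3],[0,0,0],8.5],[[0,0,-2.5],[0,0,0],8.5],[[0,0,-1.8],[0,0,0],8.5],[[0,0,0],[0,0,0],8.5],[[0,0,0],[0,0,0],4.5],[[0,0,0],[0,0,0],3],[[0,0,0],[0,0,0],2.7],[[0,0,0],[0,0,0],2.4],[[0,0,0],[0,0,0],2]], force=20)

```text
time_s: 4.4
ee_pos: [0.4469, -0.2792, 0.0489]
orientation: [-3.141, 0.001, 3.088]
ft_force: [0.5, 0.5, 6.8]
width: 0.0235
```

Emit:
send_rows(targets=[[[0,0,0],[0,0,0],1.5],[[0,0,0],[0,0,0],1.5],[[0,0,0],[0,0,0],1.5],[[0,0,0],[0,0,0],1.5]], force=25)

```text
time_s: 4.8
ee_pos: [0.447, -0.2792, 0.0489]
orientation: [-3.141, 0.001, 3.088]
ft_force: [0.0, 0.7, 9.7]
width: 0.0236
```

Emit:
send_rows(targets=[[[0,0,0.3],[0,0,0],1.5],[[0,0,0.7],[0,0,0],1.5],[[0,0,2],[0,0,0],1.5],[[0,0,3],[0,0,0],1.5],[[0,0,3],[0,0,0],1.5],[[0,0,3],[0,0,0],1.5],[[0,0,2],[0,0,0],1.5],[[0,0,0],[0,0,0],1.5]])

```text
time_s: 5.6
ee_pos: [0.4478, -0.2798, 0.1913]
orientation: [-3.139, 0.004, 3.088]
ft_force: [-0.1, 0.5, -2.5]
width: 0.0236
```

```bash
python3 - <<'E'
from h import *
s=arm.read_state();print(s["time_s"],s["ee_pos"],s["orientation"],s["ft_force"],s["width"])
T=arm.get_image("top");S=arm.get_image("side");f=np.hstack([S["frame"][150:400,200:480],T["frame"][100:350,280:560]])
cv2.imwrite("pics/lift.png",cv2.resize(f,(800,357))[:,:,::-1])
# well from the first pictures, rim corners: sub-pixel from dark area
T=np.load("top0.npy",allow_pickle=True).item()
g=T["frame"].min(2)
m=(g[180:235,90:185]<110).astype(np.uint8)
n,l,st,ce=cv2.connectedComponentsWithStats(m)
for k in range(1,n):
    if st[k,4]>100:
        c=cv2.findContours((l==k).astype(np.uint8),0,cv2.CHAIN_APPROX_NONE)[0][0];q=cv2.minAreaRect(c);b=cv2.boxPoints(q)+[90,180]
        print(ce[k]+[90,180],q,atz(T,*(ce[k]+[90,180]),.075).round(4));Q=[atz(T,*p,.075)[:2] for p in b];print([(round(np.linalg.norm(x)*1e3,1),round(np.degrees(np.arctan2(x[1],x[0])),1)) for x in(Q[1]-Q[0],Q[2]-Q[1])])
E
```

```text
5.6 [ 0.4477532  -0.27979189  0.19133608] [-3.13907053  0.00399712  3.08777423] [-0.14890964  0.52588048 -2.48988075] 0.023580443777985075
[160.87127533 206.99642431] ((71.0, 27.0), (34.0, 24.0), 90.0) [0.5499 0.2088 0.075 ]
[(np.float64(48.0), np.float64(-89.1)), (np.float64(68.2), np.float64(-176.4))]
[113.02337662 209.60519481] ((23.000001907348633, 29.5), (20.50609588623047, 21.920310974121094), 45.0) [0.5432 0.3036 0.075 ]
[(np.float64(42.4), np.float64(-41.7)), (np.float64(42.6), np.float64(-132.5))]
```

View pics/lift.png

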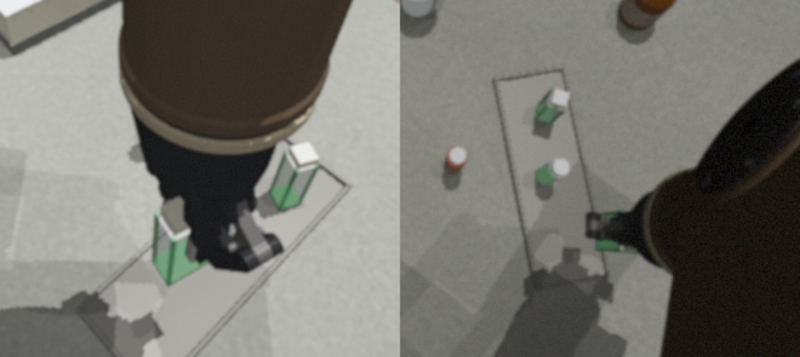

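The cell is held upright, foot about 14 cm up. The square cell and round tube still stand in the tray, and the red one is untouched. Carrying it to above the well at (0.550, 0.208), yaw about 4°.

Emit:
send_rows(targets=[[[0.3,1.5,0],[0,0,0],1.5],[[0.8,3,0],[0,0,0.012],1.5],[[0.9,4,0],[0,0,0.014],1.5],[[0.9,4.2,0],[0,0,0.014],1.5],[[0.9,4.2,0],[0,0,0.014],1.5],[[0.9,4.2,0],[0,0,0.014],1.5],[[0.9,4.2,0],[0,0,0.014],1.5],[[0.9,4.2,0],[0,0,0.014],1.5],[[0.9,4.2,0],[0,0,0.014],1.5],[[0.9,4.2,0],[0,0,0.014],1.5]])

```text
time_s: 6.7
ee_pos: [0.5284, 0.1026, 0.1871]
orientation: [-3.142, -0.002, -3.071]
ft_force: [0.6, -1.1, -1.6]
width: 0.0238
```

Emit:
send_rows(targets=[[[0.7,4.2,0],[0,0,0],1.5],[[0.6,3.2,0],[0,0,0],1.5],[[0.4,2,0],[0,0,0],1.5],[[0.2,1.4,0],[0,0,0],1.5],[[0,0,0],[0,0,0],1.5],[[0,0,0],[0,0,0],1.5]])

```text
time_s: 7.3
ee_pos: [0.5478, 0.2078, 0.1876]
orientation: [-3.141, -0.001, -3.071]
ft_force: [-0.4, -0.9, -1.6]
width: 0.0238
```

```bash
python3 - <<'E'
from h import *
s=arm.read_state();print(s["time_s"],s["ee_pos"],s["orientation"],s["ft_force"],s["width"])
im=arm.get_image("wrist");np.save("w3.npy",im,allow_pickle=True);f=im["frame"].copy()
def box(cx,cy,z,a,hx,hy,col):
    a=np.radians(a)
    P=[proj(im,(cx+np.cos(a)*i*hx-np.sin(a)*j*hy,cy+np.sin(a)*i*hx+np.cos(a)*j*hy,z)) for i,j in((1,1),(1,-1),(-1,-1),(-1,1))]
    cv2.polylines(f,[np.int32(np.round(P))],True,col,1);return np.round(P)
print(box(.55,.2075,.075,4,.035,.025,(255,0,0)).tolist())
x,y,z=s["ee_pos"];print(box(x,y,z-.044,4,.022,.012,(0,0,255)).tolist())
cv2.imwrite("pics/w3.png",f[:,:,::-1])
S=arm.get_image("side");np.save("s3.npy",S,allow_pickle=True)
print([(np.round(r["box"]).tolist(),round(r["p"],2)) for r in arm.recognise("wrist","well")])
E
```

```text
7.3 [0.54777938 0.20775454 0.18758537] [-3.14104545e+00 -1.46924750e-03 -3.07096265e+00] [-0.42005808 -0.89309049 -1.58150558] 0.023800809335559173
[[308.0, 245.0], [245.0, 245.0], [243.0, 158.0], [311.0, 158.0]]
[[297.0, 271.0], [257.0, 271.0], [256.0, 202.0], [299.0, 202.0]]
[([165.0, 72.0, 560.0, 377.0], 0.93)]
```

View pics/w3.png

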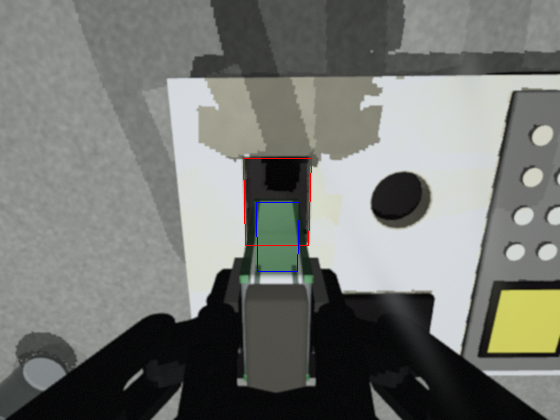

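The red box (the well rim at z = 0.075, (243..311, 158..245)) lies on the dark well. The blue box (cell foot) lies on the cell, centred left to right and parallel. Lowering it into the well.

Emit:
send_rows(targets=[[[0.2,0,-2],[0,0,0],1.5],[[0,0,-2],[0,0,0],1.5],[[0,0,-2],[0,0,0],1.5],[[0,0,-1],[0,0,0],1.5],[[0,0,-0.5],[0,0,0],1.5],[[0,0,-0.4],[0,0,0],1.5],[[0,0,-0.2],[0,0,0],1.5],[[0,0,0],[0,0,0],1.5]])

```text
time_s: 8.25
ee_pos: [0.5508, 0.2081, 0.1077]
orientation: [3.141, 0.001, -3.071]
ft_force: [-0.3, -0.1, -1.5]
width: 0.0236
```

Emit:
send_rows(targets=[[[0,0,-0.1],[0,0,0],1.5],[[0,0,-0.1],[0,0,0],1.5],[[0,0,-0.1],[0,0,0],1.5],[[0,0,0],[0,0,0],1.5]])

```text
time_s: 8.65
ee_pos: [0.5505, 0.2081, 0.1043]
orientation: [-3.142, -0.0, -3.071]
ft_force: [0.1, -0.6, -1.2]
width: 0.0234
```

Emit:
send_rows(targets=[[[0,0,-0.1],[0,0,0],1.5],[[0,0,-0.1],[0,0,0],1.5],[[0,0,0],[0,0,0],1.5]])

```text
time_s: 8.95
ee_pos: [0.5505, 0.2081, 0.1022]
orientation: [-3.142, -0.0, -3.071]
ft_force: [0.5, 0.3, -1.3]
width: 0.0236
```

Emit:
send_rows(targets=[[[0,0,-0.05],[0,0,0],1.5],[[0,0,-0.05],[0,0,0],1.5],[[0,0,0],[0,0,0],1.5]])

```text
time_s: 9.25
ee_pos: [0.5505, 0.2081, 0.1013]
orientation: [-3.142, -0.0, -3.071]
ft_force: [-0.3, -0.6, -0.4]
width: 0.0235
```

Emit:
send_rows(targets=[[[0,0,-0.05],[0,0,0],1.5],[[0,0,0],[0,0,0],1.5]])

```text
time_s: 9.45
ee_pos: [0.5507, 0.2081, 0.101]
orientation: [3.142, 0.0, -3.071]
ft_force: [-0.3, -0.2, 1.2]
width: 0.0236
```

Emit:
send_rows(targets=[[[0,0,-0.05],[0,0,0],1.5],[[0,0,0],[0,0,0],1.5]])

```text
time_s: 9.65
ee_pos: [0.5508, 0.2081, 0.1008]
orientation: [3.141, 0.001, -3.071]
ft_force: [-1.3, -0.1, 8.9]
width: 0.0236
```

The floor takes the cell's weight at the expected height (foot at 0.057). Opening gradually.

Emit:
send_rows(targets=[[[0,0,0],[0,0,0],2.5],[[0,0,0],[0,0,0],2.7],[[0,0,0],[0,0,0],3.0],[[0,0,0],[0,0,0],3.6],[[0,0,0],[0,0,0],5],[[0,0,0],[0,0,0],7],[[0,0,0],[0,0,0],8.5],[[0,0,0],[0,0,0],8.5],[[0,0,0],[0,0,0],8.5]])

```text
time_s: 10.55
ee_pos: [0.5505, 0.2081, 0.1003]
orientation: [-3.142, -0.0, -3.071]
ft_force: [-0.4, 0.2, -0.8]
width: 0.0853
```

Emit:
send_rows(targets=[[[0,0,1],[0,0,0],8.5],[[0,0,2],[0,0,0],8.5],[[0,0,3],[0,0,0],8.5],[[0,0,3],[0,0,0],8.5],[[0,0,3],[0,0,0],8.5],[[0,0,3],[0,0,0],8.5],[[0,0,0],[0,0,0],8.5],[[0,0,0],[0,0,0],8.5]])

```text
time_s: 11.35
ee_pos: [0.5508, 0.2082, 0.2514]
orientation: [3.141, 0.002, -3.071]
ft_force: [-0.9, 0.4, -0.2]
width: 0.085
```

```bash
python3 - <<'E'
from h import *
s=arm.read_state();print(s["time_s"],s["ee_pos"],s["ft_force"],s["width"])
W=arm.get_image("wrist");S=arm.get_image("side")
f=W["frame"].copy();a=np.radians(4)
P=[proj(W,(.5505+np.cos(a)*i*.022-np.sin(a)*j*.012,.208+np.sin(a)*i*.022+np.cos(a)*j*.012,.057+.084)) for i,j in((1,1),(1,-1),(-1,-1),(-1,1))]
cv2.polylines(f,[np.int32(np.round(P))],True,(255,0,0),1)
cv2.imwrite("pics/end.png",cv2.resize(np.hstack([f,S["frame"]]),(800,300))[:,:,::-1])
for l in("long_cell_mid","square_cell_mid","round_tube_mid"):
    print(l,[(np.round(r["box"]).tolist(),round(r["p"],2)) for r in arm.recognise("side",l)])
print("expected mid px side",proj(S,(.5505,.208,.105)))
E
```

```text
11.35 [0.55080207 0.20816579 0.25142073] [-0.85370277  0.36054577 -0.20129051] 0.08502126481566141
long_cell_mid [([206.0, 85.0, 237.0, 135.0], 0.89)]
square_cell_mid [([386.0, 249.0, 421.0, 299.0], 0.89), ([204.0, 84.0, 239.0, 135.0], 0.46)]
round_tube_mid [([300.0, 212.0, 319.0, 257.0], 0.89), ([343.0, 280.0, 369.0, 329.0], 0.73)]
expected mid px side [223.18678976 109.10341259]
```

View pics/end.png

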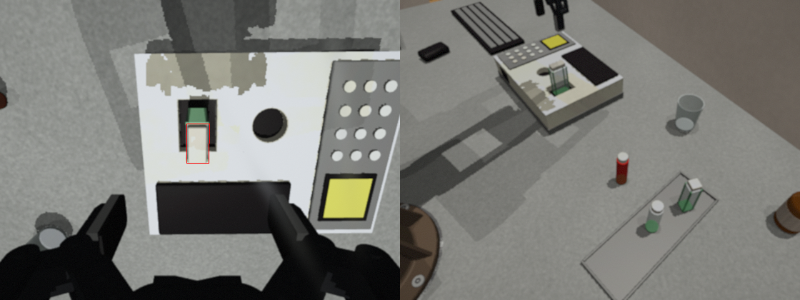

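The cell stands upright and parallel in the well, matching the predicted outline. The other two vessels are where they were, and the arm is clear.

```bash
python3 -c "
from rig import arm
print(arm.close_job())"
```

```text
the job is handed in; nothing more can be done
None
```

The long glass cell now stands upright in the photometer's rectangular well, released and parallel to the well's long sides. I handed the job in at 11.4 s of robot time, with the arm 15 cm above and touching nothing.

- **Grip and set-down:** I took the cell across its 24 mm side with 20 to 25 N. I lowered it in steps of 0.5 mm at the end until the floor took its weight at the expected height. The contact force there was about 9 N.
- **Forces:** the highest wrist reading between moves was about 10 N, while the jaws closed on the cell. I put it down to the pads swinging forward and pressing the cell against the tray; I didn't look into it further.
- **Last checks:** the final wrist and side pictures show the cell at its predicted outline in the well. The recogniser's box in the side view is centred at about (221, 110), against (223, 109) predicted. The square cell, the round tube and the red look-alike are within a few pixels of where they started.
- **Disagreements:** the recogniser missed the long cell in the first top view. It also gave a weak second match for "square cell" on the seated long cell at the end; the pictures settle both. Height estimates for the stopper from different pairs of cameras ran from 91 to 99 mm, against 101 mm expected; all three views together gave 99 mm.

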